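# Set out the note-taking place round the filter box

### The arm

A 6-joint arm with a two-finger parallel gripper is mounted at the origin on a cart in front of the work surface, level with it; the furniture and walls round the work are solid. World frame = base frame: x ahead of the robot, y to its left, z up, the work surface at z = 0. Lengths are in m, angles in rad, forces in N, time in s.
With the tool pointing down it reaches from about 0.375 to 0.9 m from the base axis. Payload 3.1 kg.
Tool frame: the origin (TCP) lies at the centre of the arm's flange, where the gripper is bolted on; the fingertips stand robot.tip_extent ahead of it and the grasp point (between the pads) lies 164 mm ahead of it (robot.tip_extent is the distance from the TCP to the fingertips, in m); z points along the fingers, y is the line along which they close (so a half turn about z gives the same grasp; the last joint's range is limited). The gripper opens to 87 mm and grips with 3 to 60 N. Pads are 19 mm wide; open, the fingers measure 117 mm over their backs; the gripper's body (75 mm by 190 mm) begins 51 mm behind the grasp point.
Start: joints at [-1.494, 0.527, 1.433, -0, 1.181, -0.178], TCP at [0.158, -0.605, 0.405] pointing down, gripper open.
Joint ranges: [-3.08, 3.08], [-0.75, 2.2], [0.22, 2.44], [-1.43, 4.57], [0, 2.65], [-2.85, 2.85]. Speed limits (rad/s): [2.79, 2.79, 3.14, 3.14, 3.14, 3.14].

### API

Orientations are given as a unit quaternion [x, y, z, w].
In Python, from rig import get_obs, camera, hand_in, cut_out, robot gives the robot as it stands.
- The arm moves only by the tool step_arm, never from a script. Its argument "rows" is a list of rows, each a list of 6 numbers: the shift along the world's x, y, z in m, then the turn, a rotation vector about the world's x, y, z in degrees. A call has 1 to 12 rows; each row shifts and turns the commanded pose from where the row before left it; what a row does not reach is not made up. A row lasts 1/8 s, in which the tool goes at most 62.5 mm and 10.7 degrees, less where a joint would pass 70% of its speed; a pose out of reach is approached as far as the arm can. A call is refused whole if a number of a shift passes 0.0625 or a number of a turn 10.7, either way. A call with a gripper value outside its range is refused whole. "jaw" is the finger opening in m, from 0 to 0.087, set as the call begins (left out, the last holds). The fingers move at their own pace and stop on an object; "squeeze" is the grip in N (left out, the last holds). Time passes only in rows, so rows that do not move let the fingers close. It gives the time, the measured TCP pose, the force, the opening and the grip force at its end, in the units of the state.
- get_obs(): the state, without advancing time (a new reading comes with each control period).
- camera(name): name is "scene" or "top" or "wrist"; returns a dict with "pixels" (384x512x3 uint8, blue, green, red), "depth" (384x512 float32, m along the optical axis (not along the pixel's ray), 0 where there is no reading), "fov_y" (degrees; the focal length in pixels is half the picture's height over the tangent of half this angle, whatever the lens; pixels are square), "cx", "cy" (the principal point, pixels), "extrinsics" (4x4, takes a point from camera to world coordinates); the wrist camera has in their place "mount" (4x4, takes a point from camera to tool coordinates, whose origin is the TCP and whose axes are the flange's). Camera axes: x right, y up, looking along -z (the intrinsics and any distortion apply to the point x, -y, -z); pixel columns grow to the right and rows downward; lengths in m; the calibration is good to about 2 mm. The wrist camera is an equidistant fisheye: a pixel r from the principal point sees the ray r / f radians off the axis. A picture is of the moment at which its call begins: read the wrist's pose just before it.
- hand_in(): hands the job in; it is judged then, once.
Trained networks look in the newest picture that a camera, given by its name, has taken for a name from the list of things; names that differ only in an ending like _2 or _b are one class to them, and where a whole thing is asked for, a point or a joint stands for the part that bears it (a point fixed in the world has none). Each returns a list of dicts, best first, with "confidence" (0 to 1); they miss things now and then, are a little off and sometimes report something else, mostly with a low value. They report only what shows in the picture. A call takes as long as a camera call.
- cut_out(label, camera): "region" (384x512 bool, what is visible of it) and "extent" ([centre column, centre row, width, height] in pixels, round what is visible of it).
The state is a dict: "time": time; "q": joint angles; "joint_velocities": joint speeds; "joint_torque": joint torques, N m; "position": TCP position; "tool_rot": TCP orientation; "ft_force": force on the tool from outside, world axes, zero at the start; "moment": the same for the moment, N m; "grip_width": finger opening in m; "grip_force": force on a finger pad.
Only numpy, scipy, OpenCV 4.12 (cv2) and the standard library are available. Lean on these libraries where they do the work, as an engineer would, in place of code of your own. Each camera call takes 0.05 s, during which the arm holds its last target. There are 200 camera calls.

### The job

Set out the note-taking place round the clear filter box, left and right being as you face the box's front. Lay the note pad flat on the worktop in front of the box, centred on it, with its long side parallel to the box's front and a gap of about 4 cm; put the red stapler to the left of the pad and the blue marker to its right, each about 4 cm clear of the pad, level with its middle, and lying straight front to back. Stand the timer, keys up, on the middle of the filter box's lid where the pad was.

Things in the scene. Friction and masses are not known exactly. Their poses are not given: they have to be found in the camera images.
- filter_box: Shallow clear box of white round filters, closed lid, fixed; 68 mm deep (x), 96 mm wide (y), flat lid top 26 mm above the worktop. Origin: centre of the underside. Its -x side is the front (with a small 24 mm wide lid lip ending 37 mm from the origin), turned roughly to the robot and the bench edge; +y is its left for someone facing the front; z up.
- green_sheet: Green paper sheet, fixed flat on the worktop, of no account for contact (under 1 mm); 210 mm (x) by 220 mm (y). Stapler, timer and marker lie on it side by side at the start. Origin: 15 mm inside the middle of its back edge; z up. Box and sheet lie side by side, either one on the left; a tall instrument stack stands right of them, between the gripper's start and the work, and a screen behind.
- note_pad: Pad of yellow sticky notes, 38 mm (x) by 51 mm (y) by 12 mm high, loose; it lies flat on the filter box's lid at the start. Origin: centre of the underside, z up.
- stapler: Desk stapler with red top and black foot, 34 mm wide (x; the red top arm is 28 mm wide, from 28 to 50 mm above its underside), 125 mm long (y), 50 mm high, 0.13 to 0.27 kg, loose; the arm does not move. It stands on its foot. Origin: centre of the underside, z up.
- timer: White lab timer with a display and three coloured keys (red, grey, green) on its top face, 62 mm (x) by 66 mm (y) by 18 mm high (the side walls 16 mm), loose, lying keys up. Origin: centre of the underside, z up.
- blue_marker: Felt marker with black barrel and blue cap, lying; 134 mm long (y, the cap at -y), barrel 14 mm and flat-sided cap 17 mm thick (x), 15 mm high, loose. Origin: under the middle of its length, at the underside; z up as it lies.

How it is judged:
At the end, for the whole second after the job is handed in: Timer keys up, centred on the lid (15 mm); pad flat in front of the box, 40 mm gap, centred (15 mm), parallel (15 deg); stapler left, marker right of the pad, 40 mm clear (15 mm), level with its middle (20 mm), front to back (15 deg), on the worktop; all released and at rest (x of timer in the frame of filter_box between -0.015 and 0.015 m and y of timer in the frame of filter_box between -0.015 and 0.015 m and height (world z) of timer between 0.022 and 0.031 m and angle between each of timer, note_pad, stapler's own z axis and vertical below 0.1 rad and x of note_pad in the frame of filter_box between -0.11 and -0.08 m and y of note_pad in the frame of filter_box between -0.015 and 0.015 m and height (world z) of each of note_pad, stapler below 0.006 m and angle between the y axis of note_pad and the y axis of filter_box, either way round below 0.26 rad and horizontal distance between stapler and note_pad between 0.067 and 0.099 m and y of stapler in the frame of filter_box above 0.04 m and x of stapler in the frame of note_pad between -0.02 and 0.02 m and angle between the y axis of each of stapler, blue_marker and the x axis of filter_box, either way round below 0.26 rad and horizontal distance between blue_marker and note_pad between 0.058 and 0.09 m and y of blue_marker in the frame of filter_box below -0.04 m and x of blue_marker in the frame of note_pad between -0.02 and 0.02 m and height (world z) of blue_marker below 0.018 m and linear speed of each of timer, note_pad, stapler, blue_marker below 0.01 m/s); the robot touches nothing.
It also fails if it takes over 109 s, if anything falls off the work surface, if the arm or the gripper's body presses on something with over 40 N, if the wrist force passes 120 N, or if a joint passes its speed limit or range.

## Working session

There is one attempt and no reset: what is moved stays moved. The work goes in short steps, Python scripts to look and compute and a tool call to move; the robot and the scene stay as the last step left them, time stands still between calls to the robot, and variables do not carry over. Pictures are saved under pics/ and viewed, at most 14 in all, crops included, and the job is handed in when it is done.

Besides the shell and the picture viewer there is one more tool, called after "Call:" as a command line: name --pt "numbers of a row" for each row, then --argument value for the rest. step_arm: Moves the arm, as the interface text tells. Its arguments: {"type":"object","properties":{"rows":{"type":"array"},"jaw":{"type":"number"},"squeeze":{"type":"number"}},"required":["rows"]}

```bash
mkdir -p pics; ls; cat > h.py <<'E'
import numpy as np, cv2
from rig import get_obs, camera, hand_in, cut_out, robot
from scipy.spatial.transform import Rotation as R
def pts(c, ext=None):
    H,W=c["depth"].shape; f=H/2/np.tan(np.radians(c["fov_y"])/2)
    v,u=np.mgrid[:H,:W]; d=c["depth"]
    P=np.stack([(u-c["cx"])/f*d,-(v-c["cy"])/f*d,-d],-1)
    E=c["extrinsics"]; return P@E[:3,:3].T+E[:3,3]
E
python3 - <<'E'
from h import *
print(robot.tip_extent, get_obs())
for n in("scene","top"):
    c=camera(n); cv2.imwrite(f"pics/{n}0.png",c["pixels"]); P=pts(c)
    print(n,c["fov_y"],c["cx"],c["cy"],np.round(c["extrinsics"],3).tolist(),[k for k in c], (c["depth"]>0).mean())
    for l in["filter_box","green_sheet","note_pad","stapler","timer","blue_marker"]:
        for r in cut_out(l,n)[:2]:
            m=r["region"]&(c["depth"]>0); Q=P[m]
            if len(Q)<5: print(l,r["confidence"],r["extent"],'nodepth');continue
            zt=np.percentile(Q[:,2],90); T=Q[abs(Q[:,2]-zt)<.006]
            rect=cv2.minAreaRect((T[:,:2]*1000).astype(np.float32))
            print(l,round(r["confidence"],2),np.round(r["extent"]),len(Q),"ztop",round(zt,4),"rect",np.round(rect[0],1),np.round(rect[1],1),round(rect[2],1))
E
```

```text
pics
0.1822 {'time': 0.0, 'q': array([-1.49350576e+00,  5.28453577e-01,  1.43388493e+00, -1.29163895e-05,
        1.18138796e+00, -1.78503426e-01]), 'joint_velocities': array([ 0.00059738,  0.00076483,  0.00148723,  0.00165306, -0.0011054 ,
       -0.00050594]), 'joint_torque': array([ 8.84348683e-04, -4.40039313e+01, -1.76589757e+01,  6.33105473e-02,
        5.79586742e-02, -1.57627924e-04]), 'position': array([ 0.15813193, -0.60431447,  0.40378448]), 'tool_rot': array([ 9.91831444e-01,  1.27550963e-01,  4.80048170e-05, -1.06584189e-03]), 'ft_force': array([ 0.66870774,  0.89415994, -0.25615058]), 'moment': array([-0.01445925,  0.07155977,  0.02654871]), 'grip_force': 0.0, 'grip_width': 0.08658210203340393}
scene 54.696036657720896 252.1193874191104 195.80070269862162 [[-0.434, 0.402, -0.807, -0.17], [-0.901, -0.187, 0.391, 0.541], [0.006, 0.896, 0.443, 0.447], [0.0, 0.0, 0.0, 1.0]] ['pixels', 'depth', 'fov_y', 'cx', 'cy', 'extrinsics'] 0.995880126953125
filter_box 0.88 [260. 194.  39.  28.] 538 ztop 0.0287 rect [620.2 135.1] [71.6 91.3] 34.5
green_sheet 0.71 [234. 260. 142.  89.] 4
[... 668 characters left out ...]
1], [-1.0, 0.007, -0.018, 0.205], [-0.017, 0.115, 0.993, 0.992], [0.0, 0.0, 0.0, 1.0]] ['pixels', 'depth', 'fov_y', 'cx', 'cy', 'extrinsics'] 0.9959309895833334
filter_box 0.65 [291. 131.  59.  51.] 1191 ztop 0.027 rect [624.3 132.2] [73.2 95.5] 35.2
green_sheet 0.63 [212. 237. 140. 140.] 8769 ztop 0.0012 rect [416.1 290.8] [211.8 223. ] 26.3
note_pad 0.83 [297. 126.  30.  28.] 434 ztop 0.0391 rect [629.8 121.8] [35.7 50.1] 47.9
stapler 0.59 [214. 238.  44.  56.] 1068 ztop 0.0478 rect [408.7 284.5] [106.1  27.9] 35.5
timer 0.69 [248. 224.  43.  38.] 1065 ztop 0.0165 rect [438.1 218.7] [61.7 65.7] 37.3
blue_marker 0.9 [179. 251.  29.  63.] 438 ztop 0.0141 rect [388.9 355.7] [130.3  14.3] 19.6
```

View pics/scene0.png

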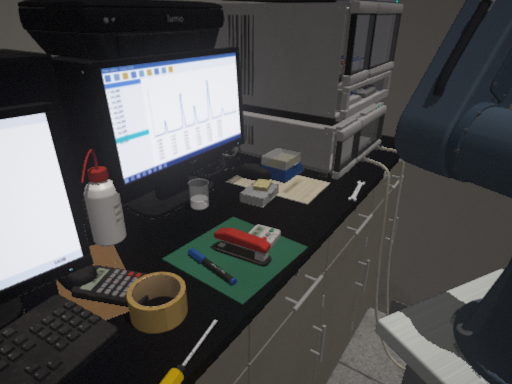

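View pics/top0.png

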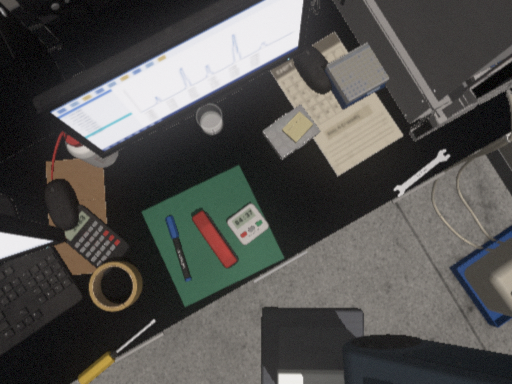

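The pictures agree with the measurements. In the top view the box is at (291,131) with the pad at (297,126). The timer (248,224), stapler (214,238) and marker (179,251) lie on the sheet, and the stack is at the upper right. Next I'll check the obstacles around the goals and the full extents of the things.

```bash
python3 - <<'E'
from h import *
Q=[]
for n in("scene","top"):
    c=camera(n);P=pts(c);Q.append(P[c["depth"]>0])
    for l in["stapler","blue_marker","timer","filter_box"]:
        for r in cut_out(l,n)[:1]:
            T=P[cv2.erode(r["region"].astype(np.uint8),np.ones((1,1)))>0]; T=T[(T[:,2]>.004)&(T[:,2]<.06)]
            a=np.radians(19.5 if l=="blue_marker" else 35.3);u=np.array([np.cos(a),np.sin(a)]);v=np.array([-u[1],u[0]])
            e=[np.percentile(T[:,:2]@w,[0.5,99.5]) for w in(u,v)]
            m=[x.mean() for x in e]; print(n,l,round(r["confidence"],2),"size",np.round([x[1]-x[0] for x in e],4),"ctr",np.round(m[0]*u+m[1]*v,4))
Q=np.concatenate(Q)
xs=np.arange(.1,.9,.04);ys=np.arange(.44,-.72,-.04)
print("      "+" ".join(f"{y*100:4.0f}" for y in ys))
for x in xs[::-1]:
    s=[]
    for y in ys:
        k=(abs(Q[:,0]-x-.02)<.02)&(abs(Q[:,1]-y+.02)<.02);s.append(f"{np.percentile(Q[k,2],95)*100:4.0f}" if k.sum()>3 else "   .")
    print(f"{x:.2f}  "+" ".join(s))
E
```

```text
scene stapler 0.81 size [0.1187 0.0312] ctr [0.4032 0.2838]
scene blue_marker 0.7 size [0.1317 0.0129] ctr [0.386  0.3576]
scene timer 0.63 size [0.0604 0.0536] ctr [0.4385 0.2151]
scene filter_box 0.79 size [0.0703 0.094 ] ctr [0.6211 0.1339]
top stapler 0.82 size [0.1205 0.0305] ctr [0.4072 0.2818]
top blue_marker 0.69 size [0.131  0.0167] ctr [0.3886 0.3559]
top timer 0.91 size [0.0607 0.0636] ctr [0.4383 0.2188]
top filter_box 0.85 size [0.0717 0.0945] ctr [0.624  0.1328]
        44   40   36   32   28   24   20   16   12    8    4    0   -4   -8  -12  -16  -20  -24  -28  -32  -36  -40  -44  -48  -52  -56  -60  -64  -68
0.86     .    .    .    .    .    3   47   46    5   45   45   15   48   48    .    .    .   48   32    .   44    .    .    .    1   47   47    .    .
0.82    46    .    .    .   47   47   46   46    0    0   45   18    .    .   48    .    .   32    .    .    .   45   38    0    0    0   47   43    .
0.78     .   46   24   41   47   46   43    2    4    0   44   45   15    .    .   48   30   32   23   23   48   46   46    0   -8  -10   48   47    .
0.74    31   37
[... 1851 characters left out ...]
1   40   46   47   41  -87  -88  -87  -88  -87  -87  -87  -87  -87  -87  -81  -65  -64    .    .
0.22     1    0    0    .  -87  -87  -87  -87   28   35   42   46  -87  -87  -87  -87  -87  -87  -87  -87  -87  -87  -88  -87  -87  -67  -65    .    .
0.18     0    0  -88  -87  -88  -88  -87  -88  -87   37   44   46  -87  -88  -87  -88  -87  -87  -87  -87  -87  -87  -87  -87  -88  -82  -66  -71    .
0.14   -80  -88  -88  -87  -88  -88  -78    0    0   33   40   43   36    0    0  -78  -88  -87  -87  -87  -87  -87  -87  -87  -87  -87  -81  -70  -81
0.10   -87  -87  -88  -87  -87  -88  -77    0    0   32   33    0    0    0    0  -78  -88  -87  -88  -88  -87  -87  -87  -87  -87  -87  -87  -81  -81
```

```bash
python3 - <<'E'
from h import *
c=camera("wrist"); print(np.round(c["mount"],3).tolist()); cv2.imwrite("pics/w0.png",c["pixels"])
a=np.radians(35.2);u=np.array([np.cos(a),np.sin(a)]);v=np.array([-u[1],u[0]]);B=np.array([.6250,.1325])
Q=[]
for n in("scene","top"):
    c=camera(n);P=pts(c);Q.append(P[c["depth"]>0])
for q,n in zip(Q,("scene","top")):
    L=np.c_[(q[:,:2]-B)@u,(q[:,:2]-B)@v,q[:,2]]
    print(n,"box-frame: per y band, min x of z in .05-.09 / .12-.5")
    for y in np.arange(-.26,.2,.02):
        k=(abs(L[:,1]-y)<.01)&(L[:,0]>-.16)&(L[:,0]<.3)
        f=lambda lo,hi:np.round(np.percentile(L[k&(L[:,2]>lo)&(L[:,2]<hi),0],2),3) if (k&(L[:,2]>lo)&(L[:,2]<hi)).sum()>8 else None
        print(round(y,2),f(.02,.045),f(.045,.1),f(.1,.5))
E
```

```text
[[-0.001, 0.96, 0.281, 0.076], [1.0, 0.001, 0.0, 0.001], [-0.0, 0.281, -0.96, 0.02], [0.0, 0.0, 0.0, 1.0]]
scene box-frame: per y band, min x of z in .05-.09 / .12-.5
-0.26 -0.16 -0.16 -0.16
-0.24 -0.159 -0.159 -0.159
-0.22 -0.159 -0.155 -0.155
-0.2 -0.158 -0.153 -0.155
-0.18 -0.153 -0.155 -0.157
-0.16 -0.028 -0.027 0.2
-0.14 -0.025 -0.026 0.198
-0.12 -0.022 -0.023 0.197
-0.1 0.031 None 0.196
-0.08 0.049 None 0.097
-0.06 0.236 None 0.099
-0.04 -0.033 None 0.101
-0.02 -0.034 None 0.103
-0.0 -0.038 None 0.105
0.02 -0.035 None 0.108
0.04 -0.035 0.196 0.11
0.06 None None 0.112
0.08 0.182 0.182 0.114
0.1 0.184 0.094 0.117
0.12 0.084 0.084 0.119
0.14 0.086 0.086 0.121
0.16 -0.112 0.19 0.123
0.18 -0.117 None 0.125
top box-frame: per y band, min x of z in .05-.09 / .12-.5
-0.26 None None -0.136
-0.24 -0.159 None -0.16
-0.22 -0.159 0.009 -0.157
-0.2 -0.158 -0.148 -0.152
-0.18 -0.154 -0.15 -0.156
-0.16 -0.03 -0.026 None
-0.14 -0.025 -0.024 None
-0.12 -0.022 -0.022 None
-0.1 0.033 None None
-0.08 0.055 None 0.097
-0.06 None None 0.098
-0.04 -0.033 None 0.101
-0.02 -0.033 None 0.103
-0.0 -0.037 None 0.105
0.02 -0.033 None 0.108
0.04 -0.033 None 0.11
0.06 None None 0.112
0.08 None None 0.115
0.1 0.09 0.088 0.117
0.12 0.084 0.084 0.119
0.14 0.087 0.086 0.122
0.16 None None 0.124
0.18 None None 0.126
```

Call:
step_arm --pt "0.0225 0.042 0 0 0 10.7" --pt "0.0225 0.042 0 0 0 10.7" --pt "0.0225 0.042 0 0 0 10.7" --pt "0.0225 0.042 0 0 0 10.7" --pt "0.0225 0.042 0 0 0 10.7" --pt "0.0225 0.042 0 0 0 10.7" --pt "0.0225 0.042 0 0 0 10.7" --pt "0.0225 0.042 0 0 0 10.7" --pt "0.0225 0.042 0 0 0 10.7" --pt "0.0225 0.042 0 0 0 10.7" --pt "0.0225 0.042 0 0 0 10.7" --pt "0.0225 0.042 0 0 0 10.7" --jaw 0.087 --squeeze 15

```text
time: 2.85
position: [0.4288, -0.0993, 0.4051]
tool_rot: [0.314, 0.949, -0.0, 0.001]
ft_force: [0.5, -0.9, -0.0]
grip_width: 0.0868
grip_force: 0.0
```

Call:
step_arm --pt "0.025 0.0277 0 0 0 10.7" --pt "0.025 0.0277 0 0 0 10.7" --pt "0.025 0.0277 0 0 0 10.7" --pt "0.025 0.0277 0 0 0 10.7" --pt "0.025 0.0277 0 0 0 10.7" --pt "0.025 0.0277 0 0 0 10.7" --pt "0.025 0.0277 0 0 0 10.7" --pt "0.025 0.0277 0 0 0 10.7" --pt "0 0 0 0 0 0"

```text
time: 3.98
position: [0.6294, 0.1227, 0.4046]
tool_rot: [-0.413, 0.911, -0.0, 0.001]
ft_force: [-0.8, -0.3, 0.8]
grip_width: 0.0868
grip_force: 0.0
```

```bash
cat >> h.py <<'E'
def phi():
    y=R.from_quat(get_obs()["tool_rot"]).as_matrix()[:,1]; return np.degrees(np.arctan2(y[1],y[0]))
def st(): 
    o=get_obs(); print("t",round(o["time"],2),"p",np.round(o["position"],4),"phi",round(phi(),1),"F",np.round(o["ft_force"],1),"w",round(o["grip_width"],4),"g",round(o["grip_force"],1),"q6",round(o["q"][5],2),"z",np.round(R.from_quat(o["tool_rot"]).as_matrix()[:,2],3))
def wpts(name="wrist"):
    o=get_obs(); c=camera("wrist"); H,W=c["depth"].shape; f=H/2/np.tan(np.radians(c["fov_y"])/2)
    v,u=np.mgrid[:H,:W]; x,y=u-c["cx"],v-c["cy"]; r=np.hypot(x,y)+1e-9; t=r/f; d=c["depth"]
    k=np.tan(np.minimum(t,1.45))/r
    P=np.stack([x*k*d,-y*k*d,-d],-1); M=c["mount"]; P=P@M[:3,:3].T+M[:3,3]
    return c,P@R.from_quat(o["tool_rot"]).as_matrix().T+o["position"]
def rects(P,dep,cam,labels,tol=.006):
    for l in labels:
        for r in cut_out(l,cam)[:1]:
            Q=P[r["region"]&(dep>0)]
            if len(Q)<5: continue
            zt=np.percentile(Q[:,2],90); T=Q[abs(Q[:,2]-zt)<tol]
            q=cv2.minAreaRect((T[:,:2]*1000).astype(np.float32))
            print(cam,l,round(r["confidence"],2),np.round(r["extent"]),"zt",round(zt,4),"rect",np.round(q[0],1),np.round(q[1],1),round(q[2],1))
E
python3 - <<'E'
from h import *
st(); c,P=wpts(); print(c["fov_y"]); cv2.imwrite("pics/w1.png",c["pixels"]); rects(P,c["depth"],"wrist",["note_pad","filter_box","timer"])
Q=P[c["depth"]>0]; print(len(Q))
E
```

```text
t 3.98 p [0.6294 0.1227 0.4046] phi 138.8 F [-0.8 -0.3  0.8] w 0.0868 g 0.0 q6 -2.4 z [ 0.002  0.    -1.   ]
65.70646984690485
wrist note_pad 0.65 [256. 168.  41.  31.] zt 0.0396 rect [629.7 120.8] [38.5 50. ] 47.9
wrist filter_box 0.9 [267. 169.  86.  73.] zt 0.0276 rect [623.2 132.1] [72.7 95.4] 35.9
wrist timer 0.68 [407. 125.  52.  50.] zt 0.0176 rect [438.1 218.6] [61.3 66.6] 37.9
195000
```

View pics/w1.png

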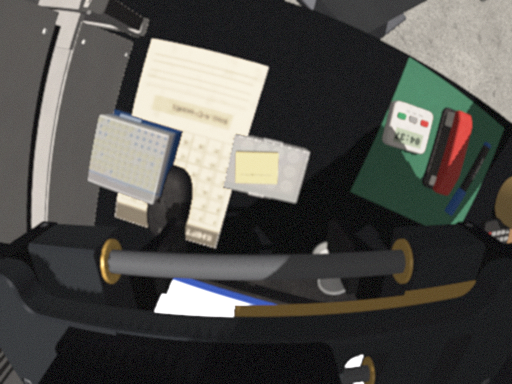

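The wrist view shows the pad on the box lid at (256,168), with the timer, stapler and marker on the sheet. All three views agree to about 1 mm.

Call:
step_arm --pt "0 -0.001 -0.05 0 0 -0.5" --pt "0 0 -0.05 0 0 0" --pt "0 0 -0.05 0 0 0" --pt "0 0 -0.024 0 0 0" --pt "0 0 -0.01 0 0 0" --pt "0 0 -0.01 0 0 0" --pt "0 0 0 0 0 0"

```text
time: 5.05
position: [0.6282, 0.1197, 0.2111]
tool_rot: [-0.408, 0.913, -0.0, 0.0]
ft_force: [0.5, -0.2, 0.9]
grip_width: 0.0871
grip_force: 0.0
```

Call:
step_arm --pt "0 0 0 0 0 0" --pt "0 0 0 0 0 0" --pt "0 0 0 0 0 0" --pt "0 0 0 0 0 0" --pt "0 0 0 0 0 0" --jaw 0.03

```text
time: 5.68
position: [0.6282, 0.12, 0.2109]
tool_rot: [-0.408, 0.913, -0.0, 0.0]
ft_force: [0.4, 0.4, 1.2]
grip_width: 0.0506
grip_force: 15.0
```

Call:
step_arm --pt "0 0 0.03 0 0 0" --pt "0 0 0.03 0 0 0" --pt "-0.0285 -0.0128 0 0 0 -6.35" --pt "-0.0285 -0.0128 0 0 0 -6.35" --pt "-0.0285 -0.0127 0 0 0 0" --pt "0 0 -0.03 0 0 0" --pt "0 0 -0.03 0 0 0" --pt "0 0 -0.015 0 0 0" --pt "0 0 -0.007 0 0 0" --pt "0 0 -0.003 0 0 0" --pt "0 0 0 0 0 0" --pt "0 0 0 0 0 0"

```text
time: 7.18
position: [0.5429, 0.0817, 0.1864]
tool_rot: [-0.305, 0.952, -0.0, 0.001]
ft_force: [-0.2, 0.1, -0.6]
grip_width: 0.0507
grip_force: 15.0
```

Call:
step_arm --pt "0 0 -0.001 0 0 0" --pt "0 0 0 0 0 0" --pt "0 0 0 0 0 0" --pt "0 0 0 0 0 0" --jaw 0.087

```text
time: 7.68
position: [0.5427, 0.0817, 0.1848]
tool_rot: [-0.304, 0.953, -0.0, 0.0]
ft_force: [-0.7, -0.3, -0.2]
grip_width: 0.0819
grip_force: 0.0
```

Call:
step_arm --pt "0 0 0.03 0 0 0" --pt "0 0 0.05 0 0 0" --pt "-0.0274 0.0402 0.05 0 0 0" --pt "-0.0274 0.0402 0.03 0 0 0" --pt "-0.0274 0.0402 0 0 0 0" --pt "-0.0274 0.0402 0 0 0 0" --pt "-0.0274 0.0402 0 0 0 0" --pt "0 0 0 0 0 0"

```text
time: 8.68
position: [0.4061, 0.2804, 0.3395]
tool_rot: [-0.307, 0.952, 0.0, -0.001]
ft_force: [0.2, 0.0, 0.3]
grip_width: 0.087
grip_force: 0.0
```

```bash
python3 - <<'E'
from h import *
st(); c,P=wpts(); cv2.imwrite("pics/w2.png",c["pixels"]); rects(P,c["depth"],"wrist",["note_pad","filter_box","timer","stapler","blue_marker"])
r=cut_out("stapler","wrist")[0]; T=P[r["region"]]; T=T[(T[:,2]>.003)&(T[:,2]<.06)]
q=cv2.minAreaRect((T[:,:2]*1000).astype(np.float32)); print("whole",q)
c=camera("top"); rects(pts(c),c["depth"],"top",["note_pad","filter_box","stapler"])
E
```

```text
t 8.68 p [0.4061 0.2804 0.3395] phi 125.7 F [0.2 0.  0.3] w 0.087 g 0.0 q6 -1.82 z [-0.001 -0.    -1.   ]
wrist note_pad 0.7 [ 65. 176.  35.  34.] zt 0.0131 rect [545.2  82.7] [38.8 52.9] 34.5
wrist filter_box 0.57 [ 73. 222.  61.  11.] zt 0.0194 rect [589.8 119.4] [ 5.2 76.9] 34.9
wrist timer 0.6 [194. 168.  61.  58.] zt 0.0176 rect [437.  218.6] [62.2 65.9] 38.2
wrist stapler 0.91 [259. 180.  34. 121.] zt 0.0494 rect [406.3 283.6] [107.6  27.9] 36.1
wrist blue_marker 0.87 [318. 200.  51. 105.] zt 0.0154 rect [387.8 356.7] [133.6  16.6] 18.2
whole ((405.28814697265625, 282.85638427734375), (121.48363494873047, 34.10072326660156), 35.568153381347656)
top note_pad 0.83 [316. 171.  29.  31.] zt 0.0129 rect [546.   82.5] [38.  50.9] 34.6
```

View pics/w2.png

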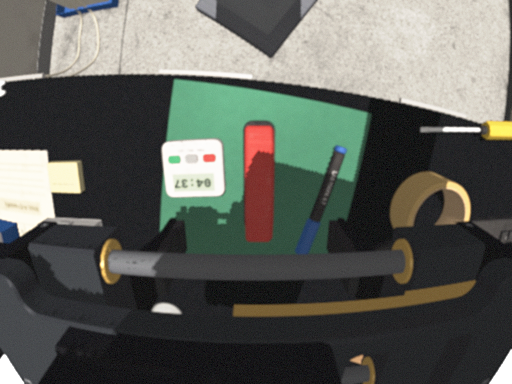

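Call:
step_arm --pt "0 0.0026 -0.03 0 0 0" --pt "0 0 -0.04 0 0 0" --pt "0 0 -0.03 0 0 0" --pt "0 0 -0.02 0 0 0" --pt "0 0 -0.0145 0 0 0" --pt "0 0 0 0 0 0" --jaw 0.052

```text
time: 9.98
position: [0.4085, 0.2809, 0.2043]
tool_rot: [-0.304, 0.953, -0.0, -0.001]
ft_force: [-0.5, -0.6, 0.7]
grip_width: 0.0524
grip_force: 0.0
```

Call:
step_arm --pt "0 0 0 0 0 0" --pt "0 0 0 0 0 0" --pt "0 0 0 0 0 0" --pt "0 0 0 0 0 0" --jaw 0.01 --squeeze 30

```text
time: 10.48
position: [0.4085, 0.2813, 0.2057]
tool_rot: [-0.304, 0.953, 0.0, 0.001]
ft_force: [-0.8, 1.3, 5.0]
grip_width: 0.0276
grip_force: 30.0
```

Call:
step_arm --pt "0 0 0.02 0 0 0" --pt "0 0 0.04 0 0 0" --pt "0.0226 -0.0325 0 0 0 0" --pt "0.0226 -0.0325 0 0 0 0" --pt "0.0226 -0.0325 0 0 0 0" --pt "0.0226 -0.0325 0 0 0 0" --pt "0 0 -0.02 0 0 0" --pt "0 0 -0.02 0 0 0" --pt "0 0 -0.01 0 0 0" --pt "0 0 -0.006 0 0 0" --pt "0 0 -0.003 0 0 0" --pt "0 0 0 0 0 0"

```text
time: 11.98
position: [0.499, 0.1513, 0.2062]
tool_rot: [-0.305, 0.952, -0.0, 0.0]
ft_force: [0.2, 0.5, -2.3]
grip_width: 0.0275
grip_force: 30.0
```

Call:
step_arm --pt "0 0 -0.001 0 0 0" --pt "0 0 0 0 0 0" --pt "0 0 0 0 0 0" --pt "0 0 0 0 0 0" --jaw 0.052

```text
time: 12.48
position: [0.499, 0.1511, 0.2052]
tool_rot: [-0.304, 0.953, -0.0, 0.0]
ft_force: [-0.1, 0.4, -0.1]
grip_width: 0.0508
grip_force: 0.0
```

Call:
step_arm --pt "0 0 0.03 0 0 0" --pt "0 0 0.05 0 0 0" --pt "-0.0306 0.0337 0.03 0 0 2.4" --pt "-0.0306 0.0336 0 0 0 0" --pt "0 0 0 0 0 0"

```text
time: 13.1
position: [0.4351, 0.2198, 0.3155]
tool_rot: [-0.326, 0.945, 0.0, -0.001]
ft_force: [0.8, -0.4, -0.4]
grip_width: 0.0521
grip_force: 0.0
```

```bash
python3 - <<'E'
from h import *
st(); c,P=wpts(); rects(P,c["depth"],"wrist",["note_pad","timer","stapler","blue_marker"])
r=cut_out("stapler","wrist")[0]; T=P[r["region"]]; T=T[(T[:,2]>.003)&(T[:,2]<.06)]
print("whole",cv2.minAreaRect((T[:,:2]*1000).astype(np.float32)))
E
```

```text
t 13.1 p [0.4351 0.2198 0.3155] phi 128.1 F [ 0.8 -0.4 -0.4] w 0.0521 g 0.0 q6 -2.0 z [-0.002 -0.    -1.   ]
wrist note_pad 0.88 [100. 187.  44.  35.] zt 0.0131 rect [545.2  82.3] [38.4 52.8] 35.7
wrist stapler 0.79 [161. 190.  47. 121.] zt 0.0491 rect [497.6 149.8] [107.   28.3] 35.2
wrist blue_marker 0.8 [390. 198.  36.  59.] zt 0.0143 rect [359.7 345.9] [73.1 13.3] 17.6
whole ((496.0785827636719, 150.701171875), (123.49906921386719, 32.16506576538086), 36.576560974121094)
```

Call:
step_arm --pt "0 0 -0.02 0 0 0" --pt "0 0 -0.04 0 0 0" --pt "0 0 -0.03 0 0 0" --pt "0 0 -0.02 0 0 0" --pt "0 0 -0.015 0 0 0" --pt "0 0 -0.005 0 0 0" --pt "0 0 0 0 0 0" --jaw 0.087

```text
time: 14.28
position: [0.438, 0.2183, 0.185]
tool_rot: [-0.324, 0.946, -0.0, 0.0]
ft_force: [0.8, 0.4, 0.9]
grip_width: 0.0871
grip_force: 0.0
```

Call:
step_arm --pt "0 0 0 0 0 0" --pt "0 0 0 0 0 0" --pt "0 0 0 0 0 0" --pt "0 0 0 0 0 0" --jaw 0.045 --squeeze 20

```text
time: 14.78
position: [0.4378, 0.2185, 0.1855]
tool_rot: [-0.324, 0.946, -0.0, 0.0]
ft_force: [-1.0, 1.2, 3.9]
grip_width: 0.0654
grip_force: 20.0
```

Call:
step_arm --pt "0 0 0.04 0 0 0" --pt "0 0 0.06 0 0 -2.4" --pt "0.0374 -0.0171 0 0 0 0" --pt "0.0374 -0.0171 0 0 0 0" --pt "0.0374 -0.0171 0 0 0 0" --pt "0.0374 -0.0171 0 0 0 0" --pt "0.0376 -0.017 0 0 0 0" --pt "0 0 -0.03 0 0 0" --pt "0 0 -0.03 0 0 0" --pt "0 0 -0.008 0 0 0" --pt "0 0 -0.004 0 0 0" --pt "0 0 0 0 0 0"

```text
time: 16.27
position: [0.6252, 0.1331, 0.2138]
tool_rot: [-0.305, 0.952, -0.0, 0.001]
ft_force: [1.0, -1.2, 0.0]
grip_width: 0.0658
grip_force: 20.0
```

Call:
step_arm --pt "0 0 -0.002 0 0 0" --pt "0 0 0 0 0 0" --pt "0 0 0 0 0 0" --pt "0 0 0 0 0 0" --jaw 0.087

```text
time: 16.77
position: [0.625, 0.133, 0.2113]
tool_rot: [-0.305, 0.953, -0.0, 0.0]
ft_force: [-0.4, -0.6, -0.5]
grip_width: 0.0863
grip_force: 0.0
```

Call:
step_arm --pt "0 0 0.03 0 0 0" --pt "0 0 0.06 0 0 0" --pt "-0.0395 0.0372 0.03 0 0 -8.2" --pt "-0.0395 0.0372 0 0 0 -8.3" --pt "-0.0395 0.0372 0 0 0 0" --pt "-0.0395 0.0372 0 0 0 0" --pt "-0.0395 0.0372 0 0 0 0" --pt "-0.0395 0.0372 0 0 0 0" --pt "0 0 0 0 0 0" --pt "0 0 0 0 0 0"

```text
time: 18.02
position: [0.3881, 0.3563, 0.3313]
tool_rot: [-0.165, 0.986, -0.0, 0.001]
ft_force: [0.2, 0.2, -0.5]
grip_width: 0.0867
grip_force: 0.0
```

```bash
python3 - <<'E'
from h import *
st(); c,P=wpts(); rects(P,c["depth"],"wrist",["blue_marker"],.02);cv2.imwrite("pics/w3.png",c["pixels"])
c=camera("top"); P=pts(c); rects(P,c["depth"],"top",["note_pad","timer","filter_box","stapler","blue_marker"]);cv2.imwrite("pics/top1.png",c["pixels"])
q=P[c["depth"]>0];B=np.array([.625,.1331]);a=np.radians(35.5);u=np.array([np.cos(a),np.sin(a)]);v=np.array([-u[1],u[0]])
L=np.c_[(q[:,:2]-B)@u,(q[:,:2]-B)@v,q[:,2]]
for lo in(-.3,-.25,-.2,-.15,-.1,-.05,0):
    k=(L[:,0]>lo)&(L[:,0]<lo+.05)&(L[:,2]>.09)&(L[:,1]<0)&(L[:,1]>-.4); print(lo,k.sum(),np.percentile(L[k,1],99) if k.sum()>5 else None)
E
```

```text
t 18.02 p [0.3881 0.3563 0.3313] phi 109.0 F [ 0.2  0.2 -0.5] w 0.0867 g 0.0 q6 -1.37 z [ 0.001  0.    -1.   ]
wrist blue_marker 0.96 [255. 178.  14. 125.] zt 0.0153 rect [388.  356.2] [133.3  16.9] 19.0
top note_pad 0.78 [316. 171.  30.  31.] zt 0.0124 rect [546.2  82.5] [38.  51.2] 34.9
top timer 0.97 [293. 129.  42.  41.] zt 0.0435 rect [625.9 132. ] [61.7 65.7] 34.8
top filter_box 0.59 [292. 131.  61.  52.] zt 0.0273 rect [623.  131.5] [71.6 95.8] 35.6
top stapler 0.79 [282. 193.  45.  60.] zt 0.0482 rect [501.5 151.4] [109.7  27.8] 35.7
-0.3 0 None
-0.25 0 None
-0.2 834 -0.18840289515179015
-0.15 3957 -0.18960538880276137
-0.1 4423 -0.19901895939055234
-0.05 2740 -0.20380269039313148
0 1551 -0.20865357796393674
```

View pics/top1.png

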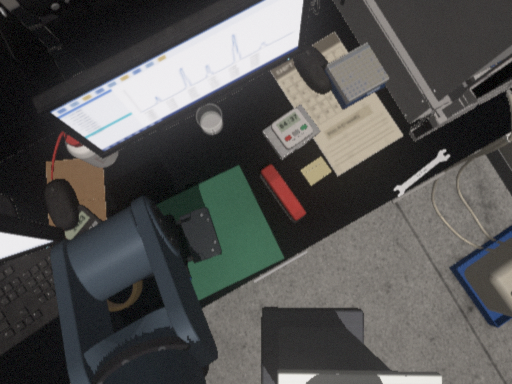

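The timer is on the lid (293,129), the stapler is at (282,193) and the pad is at (316,171). The stack face clears the marker's place, so I'll take the marker now.

Call:
step_arm --pt "0 0 -0.04 0 0 0" --pt "0 0 -0.04 0 0 0" --pt "0 0 -0.03 0 0 0" --pt "0 0 -0.02 0 0 0" --pt "0 0 -0.012 0 0 0" --pt "0 0 -0.0045 0 0 0" --pt "0 0 0 0 0 0" --jaw 0.05

```text
time: 19.3
position: [0.3881, 0.3562, 0.1848]
tool_rot: [-0.165, 0.986, 0.0, 0.0]
ft_force: [-0.4, 0.3, 0.4]
grip_width: 0.0501
grip_force: 0.0
```

Call:
step_arm --pt "0 0 0 0 0 0" --pt "0 0 0 0 0 0" --pt "0 0 0 0 0 0" --pt "0 0 0 0 0 0" --jaw 0.004 --squeeze 20

```text
time: 19.8
position: [0.3879, 0.3562, 0.1847]
tool_rot: [-0.165, 0.986, 0.0, 0.0]
ft_force: [-0.5, -1.1, 0.1]
grip_width: 0.0181
grip_force: 0.0
```

Call:
step_arm --pt "0 0 0 0 0 0" --pt "0 0 0 0 0 0" --pt "0 0 0 0 0 0"

```text
time: 20.18
position: [0.3879, 0.3562, 0.1846]
tool_rot: [-0.165, 0.986, 0.0, 0.0]
ft_force: [-0.3, -0.3, 1.4]
grip_width: 0.0127
grip_force: 20.0
```

Call:
step_arm --pt "0 0 0.04 0 0 0" --pt "0 0 0.06 0 0 0" --pt "0.0283 -0.0473 0 0 0 8.2" --pt "0.0283 -0.0473 0 0 0 8.3" --pt "0.0283 -0.0473 0 0 0 0" --pt "0.0283 -0.0473 0 0 0 0" --pt "0.0283 -0.0473 0 0 0 0" --pt "0.0283 -0.0473 0 0 0 0" --pt "0.0284 -0.047 0 0 0 0" --pt "0 0 0 0 0 0" --pt "0 0 0 0 0 0"

```text
time: 21.55
position: [0.5853, 0.0255, 0.284]
tool_rot: [-0.304, 0.953, 0.001, -0.001]
ft_force: [-0.6, 0.1, -0.1]
grip_width: 0.013
grip_force: 20.0
```

```bash
python3 - <<'E'
from h import *
st(); c,P=wpts(); rects(P,c["depth"],"wrist",["blue_marker","note_pad"],.02);cv2.imwrite("pics/w4.png",c["pixels"])
c=camera("top"); P=pts(c); rects(P,c["depth"],"top",["note_pad","timer","filter_box","stapler","blue_marker"])
E
```

```text
t 21.55 p [0.5853 0.0255 0.284 ] phi 125.4 F [-0.6  0.1 -0.1] w 0.013 g 20.0 q6 -2.34 z [-0.002  0.001 -1.   ]
wrist blue_marker 0.55 [256. 216.  25. 181.] zt 0.1143 rect [577.1  17.8] [113.2  16.3] 36.5
wrist note_pad 0.72 [332. 193.  54.  44.] zt 0.013 rect [544.5  83.9] [39.  56.3] 34.7
top note_pad 0.87 [314. 171.  26.  25.] zt 0.0128 rect [542.6  87.9] [38.1 38.6] 35.3
top timer 0.62 [291. 128.  42.  36.] zt 0.0434 rect [626.2 133. ] [61.7 64.9] 35.4
top filter_box 0.82 [291. 133.  60.  54.] zt 0.0269 rect [623.  131.4] [71.  95.6] 35.7
top stapler 0.57 [273. 172.  20.  18.] zt 0.0475 rect [531.9 173.2] [35.2 27.3] 36.4
```

View pics/w4.png

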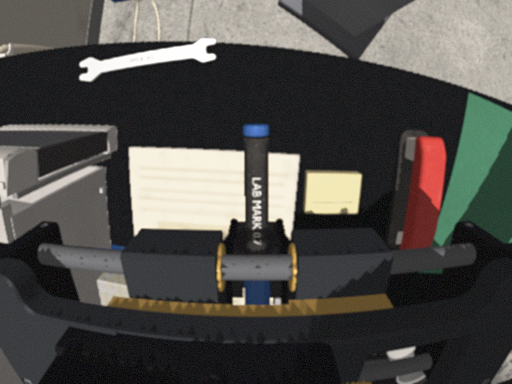

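The marker is held straight over its place, with the pad at (332,193) and the stapler at right. I'll lower it, watching the force.

Call:
step_arm --pt "0 0 -0.02 0 0 0" --pt "0 0 -0.02 0 0 0" --pt "0 0 -0.02 0 0 0" --pt "0 0 0 0 0 0"

```text
time: 22.5
position: [0.5855, 0.0256, 0.2232]
tool_rot: [-0.305, 0.952, 0.001, -0.002]
ft_force: [-0.5, 0.2, 0.1]
grip_width: 0.0128
grip_force: 20.0
```

Call:
step_arm --pt "0 0 -0.015 0 0 0" --pt "0 0 -0.012 0 0 0" --pt "0 0 -0.007 0 0 0" --pt "0 0 -0.004 0 0 0" --pt "0 0 0 0 0 0" --pt "0 0 0 0 0 0"

```text
time: 23.25
position: [0.5863, 0.0254, 0.1867]
tool_rot: [-0.305, 0.953, -0.0, 0.0]
ft_force: [-0.4, -0.1, -0.4]
grip_width: 0.013
grip_force: 20.0
```

Now I'll lower the last millimetre, release and retreat.

Call:
step_arm --pt "0 0 -0.0015 0 0 0" --pt "0 0 0 0 0 0" --pt "0 0 0 0 0 0" --pt "0 0 0 0 0 0" --jaw 0.04

```text
time: 23.75
position: [0.5861, 0.0254, 0.1851]
tool_rot: [-0.305, 0.953, -0.0, 0.0]
ft_force: [-0.4, 0.6, 0.4]
grip_width: 0.0381
grip_force: 0.0
```

Call:
step_arm --pt "0 0 0.03 0 0 0" --pt "0 0 0.05 0 0 0" --pt "0 0 0.06 0 0 0" --pt "-0.03 0 0.04 0 0 0" --pt "-0.04 -0.03 0 0 0 0" --pt "-0.04 -0.04 0 0 0 0" --pt "-0.03 -0.05 0 0 0 0" --pt "-0.03 -0.05 0 0 0 0" --pt "-0.02 -0.05 0 0 0 0" --pt "0 0 0 0 0 0" --pt "0 0 0 0 0 0"

```text
time: 25.12
position: [0.402, -0.1867, 0.3648]
tool_rot: [-0.3, 0.954, -0.003, -0.006]
ft_force: [-0.3, 0.8, 0.5]
grip_width: 0.0401
grip_force: 0.0
```

```bash
python3 - <<'E'
from h import *
st(); c=camera("top"); P=pts(c); rects(P,c["depth"],"top",["note_pad","timer","filter_box","stapler","blue_marker"]);cv2.imwrite("pics/top2.png",c["pixels"][60:320,150:450].repeat(2,0).repeat(2,1))
c=camera("scene"); P=pts(c); rects(P,c["depth"],"scene",["note_pad","timer","filter_box","stapler","blue_marker"])
E
```

```text
t 25.12 p [ 0.402  -0.1867  0.3648] phi 124.9 F [-0.3  0.8  0.5] w 0.0401 g 0.0 q6 -2.85 z [-0.009 -0.01  -1.   ]
top note_pad 0.67 [318. 170.  31.  27.] zt 0.0126 rect [546.1  82.5] [37.9 51.6] 34.9
top timer 0.81 [293. 129.  44.  40.] zt 0.0436 rect [626.3 132.6] [61.5 66.1] 35.6
top filter_box 0.82 [292. 132.  60.  53.] zt 0.0276 rect [623.1 131.4] [71.1 95.9] 36.3
top stapler 0.63 [283. 192.  48.  57.] zt 0.0479 rect [499.6 150.4] [112.7  28.1] 35.5
top blue_marker 0.86 [343. 153.  45.  54.] zt 0.0163 rect [586.8  25. ] [128.8  14.2] 36.0
scene timer 0.87 [258. 183.  29.  20.] zt 0.0453 rect [624.8 133.4] [61.1 66.8] 36.0
scene filter_box 0.83 [259. 193.  38.  24.] zt 0.0287 rect [604.7 133.8] [116.4  53.8] 88.8
scene stapler 0.58 [277. 215.  48.  33.] zt 0.0489 rect [498.8 151.7] [111.3  30.1] 36.2
scene blue_marker 0.71 [303. 195.  46.  14.] zt 0.0184 rect [585.6  25.8] [131.1  17.2] 36.3
```

View pics/top2.png

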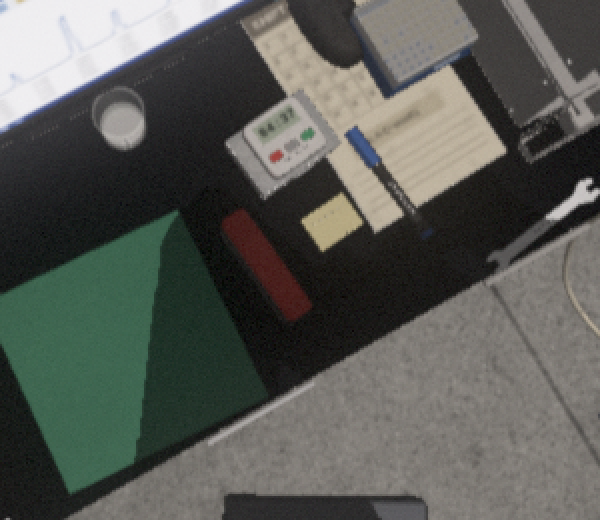

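Everything lies as asked. Joint 6 is near its range limit, so I'll turn it back and then hand in.

Call:
step_arm --pt "0 0 0 0 0 -10" --pt "0 0 0 0 0 -10" --pt "0 0 0 0 0 0" --pt "0 0 0 0 0 0" --pt "0 0 0 0 0 0"

```text
time: 26.35
position: [0.4021, -0.1871, 0.3648]
tool_rot: [-0.131, 0.991, -0.003, -0.006]
ft_force: [0.1, -0.1, 0.3]
grip_width: 0.0399
grip_force: 0.0
```

```bash
python3 - <<'E'
from h import *
st(); print(hand_in())
E
```

```text
t 26.35 p [ 0.4021 -0.1871  0.3648] phi 105.0 F [ 0.1 -0.1  0.3] w 0.0399 g 0.0 q6 -2.51 z [-0.011 -0.007 -1.   ]
the job is handed in; nothing more can be done
None
```

I handed the job in at about 26 s; the last pictures put pad, stapler, marker and timer within tolerance, but no verdict came back, and joint 6 touched its -2.85 rad range limit on the final retreat before I turned it back.

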